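# Read a hot mould with the stick thermometer

### The job

Draw the stick thermometer out from under the low steel riser by its nose, put it down, and take it again by its handle. Holding it by the handle, point its lens squarely into the sight tube of the round mould from 3 to 7 cm away, and keep it steadily aimed for two seconds; then lay it down flat in the olive tray and let go. Both moulds are hot: touch neither of them with the robot or the thermometer, do not drop the thermometer, and leave the bottle, the can, the glass blank and the paddle where they are.

Things in the scene. Friction and masses are not known exactly. Their poses are not given: they have to be found in the camera images.
- thermometer: Loose straight infrared thermometer, 180 g. Black handle 90 x 36 wide x 34 high (x -45 to 45 mm), then a narrower grey nose 26 wide x 34 high (x 45 to 140 mm), axis 17 mm above the handle's underside. Origin: centre of the handle's underside; x from handle to lens, z up. At the start it lies on the bench, the whole handle under the riser, the nose sticking out of the riser's open side.
- lens (a point): Centre of the lens, at the tip of the thermometer's nose (140 mm ahead of its origin, 17 mm up); same axes as the thermometer, +x is the line of sight.
- riser: Fixed low steel bench riser: a flat top 190 (x) x 150 (y) mm, 62 mm high, 10 mm thick, 52 mm of room beneath. Closed by walls 6 mm thick at +y and at both x ends; open only towards its own -y. Origin: centre of its footprint, on the bench.
- round_mould: Fixed graphite mould, a dark round upright cylinder 90 mm in diameter and 140 high, with a brass sight tube sticking out of its +x side. Origin: centre of its underside; x is the direction in which the sight tube points outwards, z up.
- round_port (a point): Centre of the open mouth of the round mould's sight tube, 70 mm out from the mould's axis and 110 mm above the bench. The tube is level, 42 mm outside and 32 mm inside diameter, and stands 25 mm out of the mould. Axes as the mould: +x points out of the tube.
- square_mould: Fixed graphite mould of the same height (140 mm) but 88 x 88 mm square, with the same kind of sight tube on its +x side (mouth 70 mm from its axis, 110 mm up). Not to be measured. Origin: centre of its underside.
- tray: Fixed shallow olive-drab open tray, outside 160 (x) x 260 (y) x 28 (z) mm, walls and floor 5 mm thick. Origin: centre of its underside; its long side is y.
- bottle: Loose closed amber glass bottle with a black cap, 60 mm in diameter, 150 mm high, standing on the bench. Bystander. Origin: centre of its underside.
- can: Loose closed can with a pale label, 56 mm in diameter, 100 mm high, standing on the bench between the two moulds. Bystander. Origin: centre of its underside.
- blank: Loose green glass blank, waisted, 60 mm in diameter, 85 mm high, standing on top of the riser. Bystander. Origin: centre of its underside.
- paddle: Loose graphite paddle lying on the bench: blade 80 x 60 x 12 mm at +x (x from 20 to 100 mm), steel shank, wooden handle 24 mm thick to x = -90 mm. Bystander. Origin: on the bench under its neck; x runs from handle to blade.
Not all that is in view belongs to the job. Of the things that look like the thermometer, the middle-sized one is meant.

How it is judged:
On the way, in this order (a step that is already met when the one before it is completed fails the run):
1. the thermometer is drawn clear of the riser, put down and let go (y of thermometer in the frame of riser below -0.1 m and contact force between the fingers and thermometer below 0.2 N and linear speed of thermometer below 0.03 m/s), for 0.2 s.
2. the thermometer, held by its handle, is aimed squarely into the round mould's sight tube and held steady (x of round_port in the frame of lens between 0.015 and 0.09 m and y of round_port in the frame of lens between -0.014 and 0.014 m and z of round_port in the frame of lens between -0.014 and 0.014 m and angle between the x axis of thermometer and the x axis of round_mould, either way round below 0.2 rad and x of the grasp point in the frame of thermometer between -0.06 and 0.052 m and contact force between the fingers and thermometer above 1 N and linear speed of thermometer below 0.03 m/s and angular speed of thermometer below 0.2 rad/s), for 1.5 s.
At the end, for the whole second after the job is handed in: The thermometer lies flat inside the tray, handle and lens both within its walls and not more than about 32 mm above the tray's underside, at rest (under 20 mm/s) and released (x of thermometer in the frame of tray between -0.07 and 0.07 m and y of thermometer in the frame of tray between -0.12 and 0.12 m and z of thermometer in the frame of tray below 0.032 m and x of lens in the frame of tray between -0.075 and 0.075 m and y of lens in the frame of tray between -0.126 and 0.126 m and z of lens in the frame of tray below 0.035 m and linear speed of thermometer below 0.02 m/s and contact force between the fingers and thermometer below 0.2 N); the robot touches nothing.
It fails at once if a hot mould is touched (over 1 N) by the robot or the thermometer ((contact force between round_mould and the fingers above 1 N or contact force between round_mould and the arm above 1 N or contact force between round_mould and thermometer above 1 N) or (contact force between square_mould and the fingers above 1 N or contact force between square_mould and the arm above 1 N or contact force between square_mould and thermometer above 1 N)).
It fails at once if the bottle, the can, the glass blank or the paddle is moved more than 30 mm, or the bottle or the blank tipped over (distance of any of can, bottle, blank, paddle from where it was at the start of the episode above 0.03 m or angle between any of bottle, blank's own z axis and vertical above 0.6 rad).
It fails at once if the thermometer is dropped (free and falling faster than 0.7 m/s) (linear speed of thermometer above 0.7 m/s and contact force between the fingers and thermometer below 0.1 N).
It also fails if it takes over 72 s, if anything falls off the work surface, if the arm or the gripper's body presses on something with over 40 N, if the wrist force passes 120 N, or if a joint passes its speed limit or range.

### The arm

A 6-joint arm with a two-finger parallel gripper is mounted at the origin on the work surface. World frame = base frame: x ahead of the robot, y to its left, z up, the work surface at z = 0. Lengths are in m, angles in rad, forces in N, time in s.
With the tool pointing down it reaches from about 0.225 to 0.875 m from the base axis. Payload 3.4 kg.
Tool frame: the origin (TCP) lies at the very end of the fingers, on their centre line; the grasp point (between the pads) lies 19 mm behind it (manip.tcp_to_grasp is the distance from the TCP to the grasp point, in m); z points along the fingers, y is the line along which they close (so a half turn about z gives the same grasp; the last joint's range is limited). The gripper opens to 85 mm and grips with 20 to 120 N. Pads are 22 mm wide; open, the fingers measure 114 mm over their backs; the gripper's body (76 mm by 85 mm) begins 54 mm behind the grasp point. The pads swing forward as they close: fully open they stand 13 mm farther back than shut.
Start: joints at [-1.449, 0.276, 1.505, -0, 1.361, -0.121], TCP at [0.138, -0.558, 0.231] pointing down, gripper open.
Joint ranges: [-2.89, 2.89], [-0.75, 2.08], [0.22, 2.7], [-1.18, 4.32], [0.11, 2.71], [-2.7, 2.7]. Speed limits (rad/s): [2.57, 2.57, 3.14, 3.14, 3.14, 3.14].

### API

Orientations are given as a unit quaternion [w, x, y, z].
In Python, from rig import status, get_image, job, manip gives the robot as it stands.
- The arm moves only by the tool apply_moves, never from a script. Its arguments are lists of equal length, an entry for each row: "xyz": the shift along the tool's x, y, z each as a share of 0.3 m, from -1 to 1, a list of three; "rot": the turn, a rotation vector about the tool's x, y, z each as a share of 60 degrees, from -1 to 1, a list of three; "hand": the opening, from -1 (shut) to 1 (fully open). A call has 1 to 8 rows; each row shifts and turns the commanded pose from where the row before left it, along the tool's axes as they then stand; what a row does not reach is not made up. A row lasts 1/8 s, in which the tool goes at most 62.5 mm and 10.7 degrees, less where a joint would pass 70% of its speed; a pose out of reach is approached as far as the arm can. A call with a number of a shift or a turn outside -1 to 1 is refused whole. A call with a gripper value outside its range is refused whole. The fingers move at their own pace and stop on an object; "force" is the grip in N (left out, the last holds). Time passes only in rows, so rows that do not move let the fingers close. It gives the time, the measured TCP pose, the force, the opening and the grip force at its end, in the units of the state.
- status.get_state(): the state, without advancing time (a new reading comes with each control period).
- get_image(name): name is "scene" or "top"; returns a dict with "pixels" (420x560x3 uint8, red, green, blue), "fovy" (degrees; the focal length in pixels is half the picture's height over the tangent of half this angle, whatever the lens; pixels are square), "cx", "cy" (the principal point, pixels), "dist" ([k1, k2, p1, p2, k3] as OpenCV has them; the pictures are not rectified), "origin" and "orientation" of the camera in the world. Camera axes: x right, y down, z forward; pixel columns grow to the right and rows downward; lengths in m; the calibration is good to about 2 mm. A picture is of the moment at which its call begins. There is no depth.
- job.sign_off(): hands the job in; it is judged then, once.
The state is a dict: "clock": time; "qpos": joint angles; "qd": joint speeds; "effort": joint torques, N m; "position": TCP position; "ee_rot": TCP orientation; "contact_force": force on the tool from outside, world axes, zero at the start; "moment": the same for the moment, N m; "width": finger opening in m; "gripper_force": force on a finger pad.
Only numpy, scipy, OpenCV 4.12 (cv2) and the standard library are available. Lean on these libraries where they do the work, as an engineer would, in place of code of your own. Each camera call takes 0.05 s, during which the arm holds its last target. There are 200 camera calls.

## Working session

There is one attempt and no reset: what is moved stays moved. The work goes in short steps, Python scripts to look and compute and a tool call to move; the robot and the scene stay as the last step left them, time stands still between calls to the robot, and variables do not carry over. Pictures are saved under pics/ and viewed, at most 10 in all, crops included, and the job is handed in when it is done.

Besides the shell and the picture viewer there is one more tool, called after "Emit:" by a JSON object that holds its "name" and its "arguments". apply_moves: Moves the arm, as the interface text tells. Its arguments: {"type":"object","properties":{"xyz":{"type":"array","items":{"type":"array","items":{"type":"number","minimum":-1,"maximum":1}}},"rot":{"type":"array","items":{"type":"array","items":{"type":"number","minimum":-1,"maximum":1}}},"hand":{"type":"array","items":{"type":"number"}},"force":{"type":"number"}},"required":["xyz","rot","hand"]}

```bash
mkdir -p pics; ls
cat > h.py <<'E'
import numpy as np, cv2, json
from rig import status, get_image, job, manip
def grab(n,f):
    im=get_image(n); cv2.imwrite('pics/'+f+'.png',im['pixels'][:,:,::-1])
    np.save('pics/'+f+'.npy',{k:v for k,v in im.items()},allow_pickle=True); return im
def load(f): return np.load('pics/'+f+'.npy',allow_pickle=True).item()
from scipy.spatial.transform import Rotation as R
def cam(im):
    f=210/np.tan(np.radians(im['fovy'])/2)
    K=np.array([[f,0,im['cx']],[0,f,im['cy']],[0,0,1]])
    q=im['orientation']; M=R.from_quat([q[1],q[2],q[3],q[0]]).as_matrix()
    return K,M,np.array(im['origin']),np.array(im['dist'],float)
def px2w(im,uv,z):
    K,M,o,d=cam(im)
    p=cv2.undistortPoints(np.array(uv,float).reshape(-1,1,2),K,d).reshape(-1,2)
    r=np.c_[p,np.ones(len(p))]@M.T
    return o+r*((np.broadcast_to(z,len(p))-o[2])/r[:,2])[:,None]
def w2px(im,P):
    K,M,o,d=cam(im)
    rv=cv2.Rodrigues(M.T)[0]
    return cv2.projectPoints(np.array(P,float).reshape(-1,1,3),rv,-M.T@o,K,d)[0].reshape(-1,2)
E
python3 - <<'E'
from h import *
for n in('top','scene'):
    im=grab(n,n+'0'); print(n,im['fovy'],im['cx'],im['cy'],im['dist'],im['origin'],im['orientation'])
print(status.get_state(), manip.tcp_to_grasp)
E
```

```text
pics
top 45.64325714382693 286.45395382229543 203.8736301027896 [-0.0859189  0.         0.         0.         0.       ] [0.32286704 0.13299682 1.35160335] [-0.03553043  0.70916544 -0.70228229  0.05120103]
scene 44.88609853590013 274.4863395596051 209.84086831417997 [-0.03540474  0.          0.          0.          0.        ] [ 1.46959152 -0.11633432  0.83312198] [-0.36351123  0.69339399  0.55329927 -0.28447193]
{'clock': 0.1, 'qpos': array([-1.44897835e+00,  2.76545589e-01,  1.50601386e+00,  1.94927424e-05,
        1.36067163e+00, -1.21002256e-01]), 'qd': array([ 0.00096443, -0.00196239, -0.00245583,  0.00119273, -0.0007349 ,
        0.00177323]), 'effort': array([ 1.36517858e-03, -4.17700088e+01, -2.46404511e+01, -1.63428845e-04,
        5.79696833e-03,  4.77825939e-07]), 'position': array([ 0.13819742, -0.55767005,  0.23051538]), 'ee_rot': array([-8.19215617e-04,  9.92638755e-01,  1.21109996e-01,  9.19620633e-06]), 'contact_force': array([0.52573542, 0.29712467, 0.46310114]), 'moment': array([-0.06378663,  0.00578054,  0.00656725]), 'gripper_force': 0.0, 'width': 0.08515156097700231} 0.0187
```

View pics/top0.png

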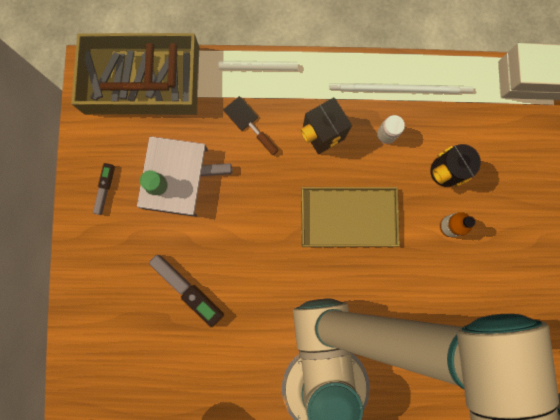

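View pics/scene0.png

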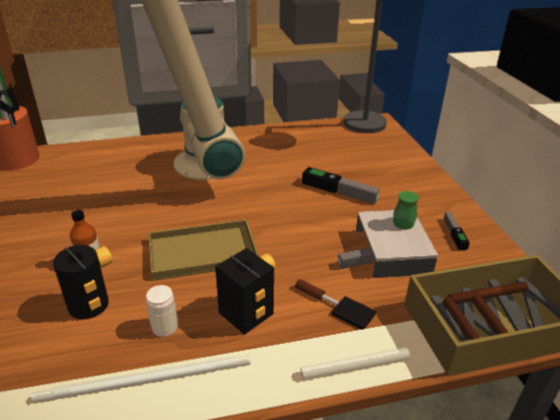

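The top view shows the riser at about (173,177) with the nose out at (217,170) to the right, the blank at (152,182) and the paddle at (250,125). The square mould is at (328,125), the can at (392,128) and the round mould at (457,165), with its tube towards (440,176). The bottle is at (460,225) and the tray at (350,217). The scene view agrees with this. Next I'll zoom in.

Run:
```python
import cv2,numpy as np
t=cv2.imread('pics/top0.png'); s=cv2.imread('pics/scene0.png')
a=cv2.resize(t[130:220,130:240],(440,360),interpolation=cv2.INTER_CUBIC)   # x4
b=cv2.resize(t[135:225,410:500],(360,360),interpolation=cv2.INTER_CUBIC)  # x4
c=cv2.resize(s[180:300,330:450],(240,240)) 
c=cv2.resize(s[220:300,330:450],(360,240),interpolation=cv2.INTER_CUBIC) # x3
d=cv2.resize(s[235:325,40:130],(240,240),interpolation=cv2.INTER_CUBIC) # x2.667
o=np.zeros((600,800,3),np.uint8); o[:360,:440]=a;o[:360,440:]=b;o[360:,:360]=c;o[360:,440:680]=d
cv2.imwrite('pics/crop1.png',o)
```

```text
(no output)
```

View pics/crop1.png

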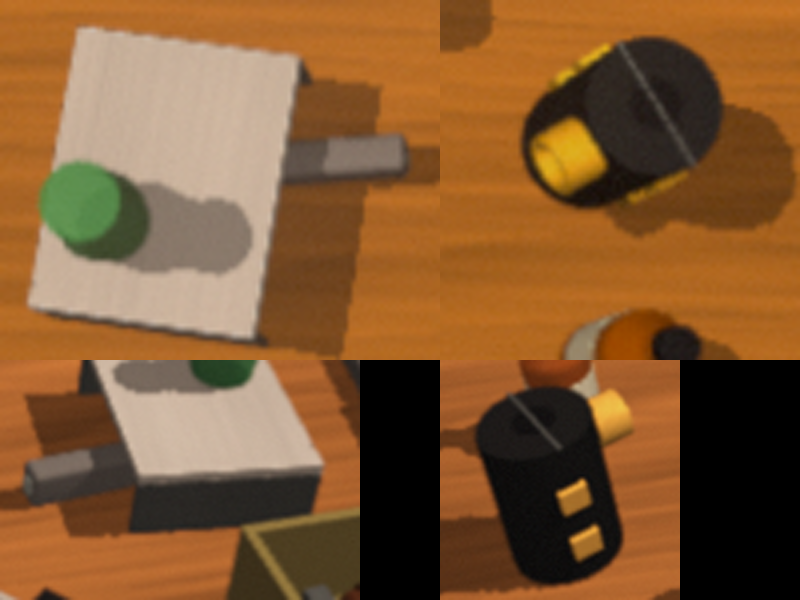

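Run:
```python
from h import *
im=load('top0'); s=load('scene0')
r=px2w(im,[[149.5,137],[205,144.25],[194.5,215],[137.5,206.25]],.062)
print('riser',r.round(4),r.mean(0)); 
for i in range(4): d=r[(i+1)%4]-r[i]; print(np.linalg.norm(d).round(4),np.degrees(np.arctan2(d[1],d[0])).round(1))
n=px2w(im,[[130+402/4,130+135/4],[130+404/4,130+168/4],[130+292/4,130+143/4],[130+287/4,130+180/4]],.034);print('nose',n.round(4))
m=px2w(im,[[463.25,160.5],[438.25,176.25]],[.14,.11]); print('mould',m.round(4)); d=m[1]-m[0]; print(np.hypot(*d[:2]),np.degrees(np.arctan2(d[1],d[0])))
print('scene mould top',px2w(s,[[40+(536-440)/2.667,235+(422-360)/2.667],[40+(612-440)/2.667,235+(415-360)/2.667]],[.14,.11]).round(4))
t=px2w(im,[[302,189],[398,188],[401,247],[303,247]],.028);print('tray',t.round(4),t.mean(0).round(4))
print('others top: blank,can,bottlecap,sqmould',px2w(im,[[130+80/4,130+200/4],[394,124],[468,222],[337,113]],[.147,.1,.15,.14]).round(3))
print('paddle',px2w(im,[[240,111],[275,152]],.012).round(3))
```

```text
riser [[0.6568 0.47   0.062 ]
 [0.6385 0.3217 0.062 ]
 [0.4504 0.3434 0.062 ]
 [0.4715 0.4931 0.062 ]] [0.55430071 0.40702459 0.062     ]
0.1494 -97.1
0.1893 173.4
0.1512 82.0
0.1867 -7.1
nose [[0.5924 0.2556 0.034 ]
 [0.5699 0.2537 0.034 ]
 [0.5862 0.3293 0.034 ]
 [0.5609 0.3319 0.034 ]]
mould [[ 0.5878 -0.3387  0.14  ]
 [ 0.5519 -0.2827  0.11  ]]
0.06651129626195054 122.62715833996917
scene mould top [[ 0.5899 -0.3332  0.14  ]
 [ 0.556  -0.2819  0.11  ]]
tray [[ 0.527   0.0629  0.028 ]
 [ 0.533  -0.1976  0.028 ]
 [ 0.3736 -0.2029  0.028 ]
 [ 0.3717  0.0595  0.028 ]] [ 0.4513 -0.0695  0.028 ]
others top: blank,can,bottlecap,sqmould [[ 0.527  0.442  0.147]
 [ 0.69  -0.173  0.1  ]
 [ 0.431 -0.341  0.15 ]
 [ 0.705 -0.019  0.14 ]]
paddle [[0.746 0.235 0.012]
 [0.631 0.137 0.012]]
```

```bash
cat >> h.py <<'E'
def frame(x,y,yaw): # deg
    a=np.radians(yaw); M=np.array([[np.cos(a),-np.sin(a),0],[np.sin(a),np.cos(a),0],[0,0,1]])
    return lambda P: np.array(P,float)@M.T+[x,y,0]
def poly(img,im,P,c,k):
    p=(w2px(im,P)*k*8).astype(int); cv2.polylines(img,[p.reshape(-1,1,2)],True,c,1,cv2.LINE_AA,3)
def wires(kind,x,y,yaw):
    F=frame(x,y,yaw); th=np.linspace(0,2*np.pi,40); c,s=np.cos(th),np.sin(th)
    if kind=='mould': return [F(np.c_[.045*c,.045*s,0*c+z]) for z in(0,.14)]+[F(np.c_[0*c+.07,r*c,.11+r*s]) for r in(.021,.016)]
    box=lambda a,b,w,z0,z1:[F([[a,-w,z],[b,-w,z],[b,w,z],[a,w,z]]) for z in(z0,z1)]
    if kind=='thermo': return box(-.045,.045,.018,0,.034)+box(.045,.14,.013,0,.034)
    if kind=='riser': return box(-.095,.095,.075,0,.062)
    if kind=='tray': return box(-.08,.08,.13,0,.028)
def overlay(f,items,win,k):
    im=load(f); g=cv2.resize(im['pixels'][:,:,::-1],None,fx=k,fy=k,interpolation=cv2.INTER_CUBIC)
    for it in items:
        for P in wires(*it): poly(g,im,P,(255,255,0),k)
    x0,y0,x1,y1=[v*k for v in win]; return g[y0:y1,x0:x1]
def tool():
    s=status.get_state(); q=s['ee_rot']; M=R.from_quat([q[1],q[2],q[3],q[0]]).as_matrix(); return s,M
def plan(x,y,z,yaw):
    s,M=tool(); d=np.array([x,y,z])-s['position']
    T=np.c_[[np.cos(np.radians(yaw)),np.sin(np.radians(yaw)),0],[np.sin(np.radians(yaw)),-np.cos(np.radians(yaw)),0],[0,0,-1]]
    rv=R.from_matrix(M.T@T).as_rotvec(degrees=True)
    print('t',round(s['clock'],2),'pos',s['position'].round(4),'yaw',np.degrees(np.arctan2(M[1,0],M[0,0])).round(2))
    print('total rot shares',(rv/60).round(3),'then xyz shares after turn',(T.T@d/.3).round(3))
E
cat > ov.py <<'E'
from h import *
I=[('mould',.5885,-.337,122.6),('thermo',.5665,.394,-84.2),('riser',.5543,.407,-7.1),('tray',.4513,-.0695,.9)]
a=overlay('top0',I,(130,130,240,220),4);b=overlay('top0',I,(410,135,500,225),4)
c=overlay('scene0',I,(330,215,450,295),3);d=overlay('scene0',I,(40,235,140,315),3)
o=np.zeros((600,800,3),np.uint8); o[:360,:440]=a;o[:360,440:]=b;o[360:,:360]=c;o[360:,440:740]=d
cv2.imwrite('pics/ov1.png',o)
E
python3 ov.py; python3 -c "
from h import *
plan(.578,.275,.12,95.8)"
```

```text
t 0.1 pos [ 0.1382 -0.5577  0.2305] yaw 13.91
total rot shares [-1.000e-03 -1.000e-03 -1.365e+00] then xyz shares after turn [2.613 1.739 0.368]
```

View pics/ov1.png

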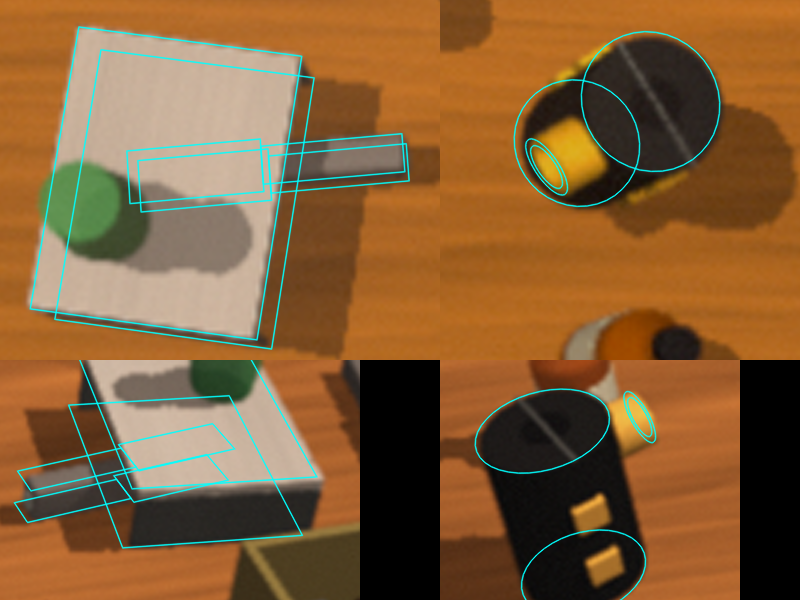

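The overlay shows the wires on the riser and mould tops to within about 1 px. The scene view disagrees by about 3 px at the nose tip, near (27,485) in the crop, which is around 5 mm and small enough to grasp. I'll move now and check the calibration against the gripper.

Emit:
{"name": "apply_moves", "arguments": {"xyz": [[0,0,0],[0,0,0],[0,0,0],[0,0,0],[0,0,0],[0,0,0],[0,0,0],[0,0,0]], "rot": [[0,0,-0.171],[0,0,-0.171],[0,0,-0.171],[0,0,-0.171],[0,0,-0.171],[0,0,-0.171],[0,0,-0.171],[0,0,-0.171]], "hand": [1,1,1,1,1,1,1,1]}}

```text
clock: 1.1
position: [0.1382, -0.5578, 0.2308]
ee_rot: [-0.0, 0.667, 0.745, 0.0]
contact_force: [0.2, -0.0, 0.3]
width: 0.0854
gripper_force: 0.0
```

Emit:
{"name": "apply_moves", "arguments": {"xyz": [[0.163,0.109,0.0],[0.163,0.109,0.0],[0.163,0.109,0.0],[0.163,0.109,0.0],[0.163,0.109,0.0],[0.163,0.109,0.0],[0.163,0.109,0.0],[0.163,0.109,0.0]], "rot": [[0,0,0],[0,0,0],[0,0,0],[0,0,0],[0,0,0],[0,0,0],[0,0,0],[0,0,0]], "hand": [1,1,1,1,1,1,1,1]}}

```text
clock: 2.1
position: [0.358, -0.14, 0.2312]
ee_rot: [0.0, 0.669, 0.743, 0.0]
contact_force: [1.0, -0.3, 0.0]
width: 0.0852
gripper_force: 0.0
```

Emit:
{"name": "apply_moves", "arguments": {"xyz": [[0.163,0.109,0.0],[0.163,0.109,0.0],[0.163,0.109,0.0],[0.163,0.109,0.0],[0.163,0.109,0.0],[0.163,0.109,0.0],[0.163,0.109,0.0],[0.163,0.109,0.0]], "rot": [[0,0,0],[0,0,0],[0,0,0],[0,0,0],[0,0,0],[0,0,0],[0,0,0],[0,0,0]], "hand": [1,1,1,1,1,1,1,1]}}

```text
clock: 3.1
position: [0.5774, 0.2764, 0.2307]
ee_rot: [0.0, 0.669, 0.743, -0.0]
contact_force: [1.4, -0.0, 0.3]
width: 0.0857
gripper_force: 0.0
```

```bash
python3 -c "
from h import *
plan(.578,.275,.12,95.8)"
```

```text
t 3.1 pos [0.5774 0.2764 0.2307] yaw 96.01
total rot shares [-0.001  0.001  0.004] then xyz shares after turn [-0.005  0.002  0.369]
```

Emit:
{"name": "apply_moves", "arguments": {"xyz": [[0,0,0.12],[0,0,0.12],[0,0,0.12],[0,0,0.12],[0,0,0]], "rot": [[0,0,0],[0,0,0],[0,0,0],[0,0,0],[0,0,0]], "hand": [1,1,1,1,1]}}

```text
clock: 3.72
position: [0.5742, 0.2736, 0.0838]
ee_rot: [-0.002, 0.669, 0.743, -0.004]
contact_force: [-0.8, 0.0, 0.3]
width: 0.0852
gripper_force: 0.0
```

Run:
```python
from h import *
s,M=tool(); p=s['position']; print(p)
g=[]
for n,win in(('top',(180,110,290,220)),('scene',(300,190,410,300))):
    im=grab(n,n+'1'); k=4
    a=cv2.resize(im['pixels'][:,:,::-1],None,fx=k,fy=k,interpolation=cv2.INTER_CUBIC)
    # tcp cross + open finger tips (+-.0425 along y, 13mm back)
    for P in([p],[p+M@[0,.0425,-.013]],[p+M@[0,-.0425,-.013]]):
        u=(w2px(im,P)[0]*k).astype(int); cv2.drawMarker(a,tuple(int(v) for v in u),(255,255,0),0,14,1)
    # ground point below
    x0,y0,x1,y1=[v*k for v in win]; g.append(cv2.resize(a[y0:y1,x0:x1],(400,400)))
cv2.imwrite('pics/v2.png',np.hstack(g))
```

```text
[0.57421498 0.27359629 0.08384961]
```

View pics/v2.png

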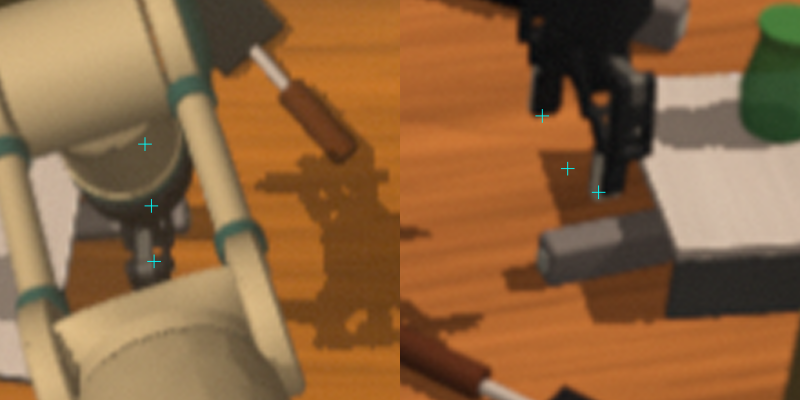

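The picture shows the open fingers straddling the nose. The scene camera is biased by about +6 mm in y and the top view agrees with the robot, so I'll descend and grip.

Emit:
{"name": "apply_moves", "arguments": {"xyz": [[0,0.01,0.08],[0,0,0.08],[0,0,0.06],[0,0,0.035],[0,0,0],[0,0,0]], "rot": [[0,0,0],[0,0,0],[0,0,0],[0,0,0],[0,0,0],[0,0,0]], "hand": [1,1,1,1,1,1]}}

```text
clock: 4.58
position: [0.5806, 0.2751, 0.0116]
ee_rot: [0.0, 0.669, 0.743, 0.001]
contact_force: [0.4, -0.6, 0.4]
width: 0.0854
gripper_force: 0.0
```

Emit:
{"name": "apply_moves", "arguments": {"xyz": [[0,0,0],[0,0,0],[0,0,0],[0,0,0],[0,0,0],[0,0,0],[0,0,0],[0,0,0]], "rot": [[0,0,0],[0,0,0],[0,0,0],[0,0,0],[0,0,0],[0,0,0],[0,0,0],[0,0,0]], "hand": [0.2,-0.2,-0.4,-0.6,-1,-1,-1,-1], "force": 30}}

```text
clock: 5.58
position: [0.5805, 0.275, 0.0112]
ee_rot: [0.0, 0.669, 0.743, 0.001]
contact_force: [0.4, -0.2, 5.5]
width: 0.0257
gripper_force: 30.1
```

```bash
python3 -c "
from h import *
s,M=tool();print(M.round(3),s['width'],s['gripper_force'],s['contact_force'])
p=s['position'];plan(p[0]-.06,p[1]-.145,p[2],95.8)"
```

```text
[[-0.104  0.995  0.001]
 [ 0.995  0.104  0.   ]
 [ 0.     0.001 -1.   ]] 0.025671372381988977 30.109746158123016 [ 0.37534434 -0.22194391  5.48538872]
t 5.58 pos [0.5805 0.275  0.0112] yaw 95.99
total rot shares [ 0.001 -0.     0.003] then xyz shares after turn [-0.461 -0.248  0.   ]
```

Emit:
{"name": "apply_moves", "arguments": {"xyz": [[-0.035,-0.018,0],[-0.06,-0.032,0],[-0.08,-0.043,0],[-0.08,-0.043,0],[-0.08,-0.043,0],[-0.07,-0.038,0],[-0.04,-0.022,0],[-0.016,-0.009,0]], "rot": [[0,0,0],[0,0,0],[0,0,0],[0,0,0],[0,0,0],[0,0,0],[0,0,0],[0,0,0]], "hand": [-1,-1,-1,-1,-1,-1,-1,-1]}}

```text
clock: 6.58
position: [0.5195, 0.1289, 0.0112]
ee_rot: [-0.0, 0.67, 0.742, 0.0]
contact_force: [1.5, 5.4, 6.3]
width: 0.0257
gripper_force: 30.9
```

Emit:
{"name": "apply_moves", "arguments": {"xyz": [[0,0,0],[0,0,0],[0,0,0],[0,0,0],[0,0,0],[0,0,0]], "rot": [[0,0,0],[0,0,0],[0,0,0],[0,0,0],[0,0,0],[0,0,0]], "hand": [-1,-0.3,0.2,1,1,1]}}

```text
clock: 7.32
position: [0.5203, 0.1296, 0.0107]
ee_rot: [-0.0, 0.669, 0.743, -0.0]
contact_force: [-0.5, 0.5, 0.3]
width: 0.0858
gripper_force: 0.0
```

Emit:
{"name": "apply_moves", "arguments": {"xyz": [[0,0,-0.08],[0,0,-0.16],[0,0,-0.16],[0,0,-0.16],[0,-0.18,-0.05],[0,-0.2,0],[0,-0.2,0],[0,0,0]], "rot": [[0,0,0],[0,0,0],[0,0,0],[0,0,0],[0,0,0],[0,0,0],[0,0,0],[0,0,0]], "hand": [1,1,1,1,1,1,1,1]}}

```text
clock: 8.32
position: [0.3419, 0.111, 0.1933]
ee_rot: [-0.001, 0.669, 0.743, -0.001]
contact_force: [2.1, 0.4, -0.8]
width: 0.0858
gripper_force: 0.0
```

Run:
```python
from h import *
im=grab('top','top3'); k=2
cv2.imwrite('pics/v3.png',cv2.resize(im['pixels'][110:400,130:500,::-1],None,fx=2,fy=2,interpolation=cv2.INTER_CUBIC))
```

```text
(no output)
```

View pics/v3.png

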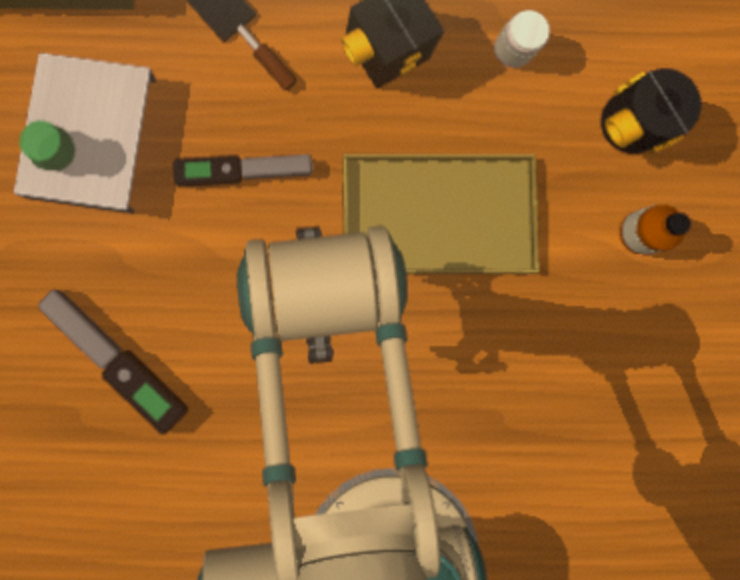

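The thermometer is clear of the riser and lying flat. Its tip is at crop (310,166) and the back of its handle at (177,171); everything else is unmoved.

Run:
```python
from h import *
im=load('top3')
P=px2w(im,[[130+310/2,110+165.5/2],[130+177.5/2,110+170.5/2],[130+240/2,110+168/2]],.034); print(P.round(4)); d=P[0]-P[1]
h=np.degrees(np.arctan2(d[1],d[0])); print(np.hypot(*d[:2]),h)
I=[('thermo',P[0][0]-.14*np.cos(np.radians(h)),P[0][1]-.14*np.sin(np.radians(h)),h)]; print(I)
c=I[0]
plan(c[1],c[2],.1,c[3]+180)
# re-measure mould by fit: mask yellow tube pixels centroid etc
```

```text
[[0.5154 0.1085 0.034 ]
 [0.5067 0.2849 0.034 ]
 [0.511  0.2018 0.034 ]]
0.17658581376560126 -87.16370910793803
[('thermo', np.float64(0.5085028008504432), np.float64(0.2483770135827247), np.float64(-87.16370910793803))]
t 8.38 pos [0.3456 0.1113 0.194 ] yaw 96.02
total rot shares [0.001 0.    0.053] then xyz shares after turn [0.429 0.565 0.313]
```

Run:
```python
from h import *
im=load('top3'); px=im['pixels']; hsv=cv2.cvtColor(px,cv2.COLOR_RGB2HSV)
# nose: low saturation; sub-pixel column profiles
for u in list(range(216,290,4)):
    col=px[180:212,u].astype(int); sat=col[:,0]-col[:,2]  # wood strongly r-b
    m=np.where(sat<55)[0]; print(u,(m.min()+180,m.max()+180) if len(m) else None,end=' ')
print()
from itertools import product
g=cv2.cvtColor(px,cv2.COLOR_RGB2BGR)
# fit: maximise mean low-sat inside vs ring outside
sat=(px[...,0].astype(float)-px[...,2]); sat=np.clip(sat,0,90)
from scipy.optimize import minimize
def hull(P): return cv2.convexHull((w2px(im,P)*16).astype(np.float32)).astype(int)
def cost(v):
    W=wires('thermo',*v); m=np.zeros(px.shape[:2],np.uint8)
    for a in(0,2): cv2.fillConvexPoly(m,hull(np.vstack(W[a:a+2])),255,cv2.LINE_AA,4)
    m=m[175:215,205:300]/255.; t=90*(1-m); return ((sat[175:215,205:300]-t)**2).mean()
best=None
for x0 in([.5085,.248,-87.2],[.505,.248,-84]):
    r=minimize(cost,x0,method='Nelder-Mead',options=dict(initial_simplex=np.array(x0)+np.array([[0,0,0],[.006,0,0],[0,.006,0],[0,0,5]]))); print(r.x,r.fun)
```

```text
216 (np.int64(193), np.int64(193)) 220 (np.int64(190), np.int64(202)) 224 (np.int64(189), np.int64(202)) 228 (np.int64(189), np.int64(202)) 232 (np.int64(189), np.int64(202)) 236 (np.int64(189), np.int64(201)) 240 (np.int64(189), np.int64(201)) 244 (np.int64(188), np.int64(201)) 248 (np.int64(188), np.int64(201)) 252 (np.int64(190), np.int64(198)) 256 (np.int64(189), np.int64(198)) 260 (np.int64(189), np.int64(198)) 264 (np.int64(189), np.int64(198)) 268 (np.int64(189), np.int64(198)) 272 (np.int64(188), np.int64(198)) 276 (np.int64(188), np.int64(197)) 280 (np.int64(188), np.int64(197)) 284 (np.int64(188), np.int64(197)) 288 None 
[  0.50876731   0.24795507 -85.92901232] 474.9895483518485
[  0.50879718   0.24790642 -85.97035299] 473.7384647605172
```

Run:
```python
from h import *
from scipy.optimize import minimize
im=load('top3'); px=im['pixels'].astype(float)
th=np.linspace(0,2*np.pi,40);c,s=np.cos(th),np.sin(th)
w=(150,220,425,490); sl=(slice(w[0],w[1]),slice(w[2],w[3]))
w=(135,195,420,490); sl=(slice(w[0],w[1]),slice(w[2],w[3]))
hsv=cv2.cvtColor(im['pixels'],cv2.COLOR_RGB2HSV)[sl].astype(int)
yel=((hsv[...,0]>18)&(hsv[...,0]<32)&(hsv[...,1]>150)&(hsv[...,2]>110))
dark=(hsv[...,2]<60)
n,l,st,ce=cv2.connectedComponentsWithStats(yel.astype(np.uint8)); print(st[1:],ce[1:])
k=1+np.argmax(st[1:,4]); tube=(l==k)
obj=(dark|yel).astype(float)
def fill(P,shape=im['pixels'].shape[:2]):
    m=np.zeros(shape,np.uint8); cv2.fillConvexPoly(m,cv2.convexHull((w2px(im,P)*16).astype(np.float32)).astype(int),255,cv2.LINE_AA,4); return m[sl]/255.
def cost(v):
    F=frame(*v)
    cyl=fill(np.vstack([F(np.c_[.045*c,.045*s,0*c+z]) for z in(0,.14)])); tb=fill(np.vstack([F(np.c_[0*c+x,.021*c,.11+.021*s]) for x in(.046,.07)]))
    top=fill(F(np.c_[.045*c,.045*s,0*c+.14])); tb=tb*(1-top)
    return ((obj-np.maximum(cyl,tb))**2).sum()+((tube-tb)**2).sum()
for x0 in([.5885,-.337,122.6],[.585,-.34,115]):
    r=minimize(cost,x0,method='Nelder-Mead',options=dict(initial_simplex=np.array(x0)+np.array([[0,0,0],[.006,0,0],[0,.006,0],[0,0,6]])));print(r.x,r.fun, obj.sum(),tube.sum())
    print('port',frame(*r.x)([[.07,0,.11]]))
plan(.5088,.2475,.1,94.)
```

```text
[[ 18  11  15  11  36]
 [ 13  30  18  18 232]
 [ 44  45   3   3   4]
 [ 48  44   2   2   2]
 [ 37  48   4   2   4]] [[24.72222222 15.77777778]
 [21.44396552 38.61206897]
 [44.75       46.        ]
 [48.5        44.5       ]
 [38.5        48.75      ]]
[  0.59049781  -0.33919108 123.40786715] 340.8664641051168 1371.0 232
port [[ 0.55195614 -0.28075702  0.11      ]]
[  0.59070422  -0.33864914 123.45450962] 341.08645580771366 1371.0 232
port [[ 0.55211499 -0.28024648  0.11      ]]
t 8.38 pos [0.3456 0.1113 0.194 ] yaw 96.02
total rot shares [0.001 0.    0.034] then xyz shares after turn [0.415 0.574 0.313]
```

Emit:
{"name": "apply_moves", "arguments": {"xyz": [[0.104,0.143,0],[0.104,0.143,0],[0.104,0.143,0],[0.104,0.143,0],[0,0,0.15],[0,0,0.16],[0,0,0],[0,0,0]], "rot": [[0,0,0.034],[0,0,0],[0,0,0],[0,0,0],[0,0,0],[0,0,0],[0,0,0],[0,0,0]], "hand": [1,1,1,1,1,1,1,1]}}

```text
clock: 9.38
position: [0.5106, 0.2497, 0.1018]
ee_rot: [0.001, 0.682, 0.731, 0.001]
contact_force: [0.8, -0.6, 0.1]
width: 0.0853
gripper_force: 0.0
```

```bash
python3 -c "
from h import *
plan(.5088,.2475,.007,94)"
```

```text
t 9.38 pos [0.5106 0.2497 0.1018] yaw 93.94
total rot shares [ 0.002 -0.001 -0.001] then xyz shares after turn [-0.007 -0.007  0.316]
```

Emit:
{"name": "apply_moves", "arguments": {"xyz": [[-0.007,-0.007,0.1],[0,0,0.1],[0,0,0.07],[0,0,0.035],[0,0,0.011],[0,0,0]], "rot": [[0,0,0],[0,0,0],[0,0,0],[0,0,0],[0,0,0],[0,0,0]], "hand": [1,1,1,1,1,1]}}

```text
clock: 10.12
position: [0.5077, 0.2472, 0.007]
ee_rot: [0.001, 0.682, 0.731, 0.001]
contact_force: [-0.4, 0.2, 0.1]
width: 0.0856
gripper_force: 0.0
```

Emit:
{"name": "apply_moves", "arguments": {"xyz": [[0,0,0],[0,0,0],[0,0,0],[0,0,0],[0,0,0],[0,0,0],[0,0,0],[0,0,0]], "rot": [[0,0,0],[0,0,0],[0,0,0],[0,0,0],[0,0,0],[0,0,0],[0,0,0],[0,0,0]], "hand": [0.4,0.1,-0.1,-0.4,-1,-1,-1,-1], "force": 50}}

```text
clock: 11.12
position: [0.5082, 0.2473, 0.0068]
ee_rot: [0.001, 0.682, 0.731, 0.001]
contact_force: [1.1, -0.4, 5.7]
width: 0.0355
gripper_force: 51.6
```

Emit:
{"name": "apply_moves", "arguments": {"xyz": [[0,0,-0.03],[0,0,-0.08],[0,0,-0.12],[0,0,-0.12],[0,0,-0.12],[0,0,-0.05],[0,0,0]], "rot": [[0,0,0],[0,0,0],[0,0,0],[0,0,0],[0,0,0],[0,0,0],[0,0,0]], "hand": [-1,-1,-1,-1,-1,-1,-1]}}

```text
clock: 12.0
position: [0.5064, 0.2469, 0.1621]
ee_rot: [0.0, 0.682, 0.731, 0.0]
contact_force: [0.1, 0.2, -3.1]
width: 0.0351
gripper_force: 50.8
```

Run:
```python
from h import *
s,M=tool(); print(s['position'],s['width'],s['moment'])
im=grab('top','top4'); im2=grab('scene','scene4')
a=np.radians(123.4); L=np.array([.552,-.281])+.19*np.array([np.cos(a),np.sin(a)]); print('origin target',L)
plan(L[0],L[1],s['position'][2],123.4)
g=cv2.resize(im['pixels'][140:260,190:340,::-1],(400,320)); h=cv2.resize(im2['pixels'][130:290,240:440,::-1],(400,320))
cv2.imwrite('pics/v4.png',np.hstack([g,h]))
```

```text
[0.5064239  0.24694023 0.16213628] 0.03511664028747652 [ 6.79878313e-02 -3.57604198e-05  2.52922280e-02]
origin target [ 0.44740866 -0.12237891]
t 12.1 pos [0.5054 0.2465 0.1603] yaw 93.95
total rot shares [-0.003 -0.    -0.491] then xyz shares after turn [-0.92  -0.838 -0.006]
```

View pics/v4.png

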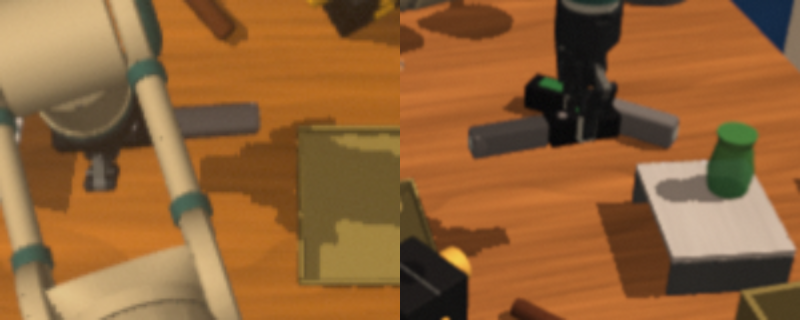

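The thermometer is held level by its handle, with the tip at left-crop (258,118). Next I'll carry it to the aim pose.

Emit:
{"name": "apply_moves", "arguments": {"xyz": [[0,0,0],[0,0,0],[0,0,0],[0,0,0]], "rot": [[0,0,-0.1],[0,0,-0.145],[0,0,-0.146],[0,0,-0.1]], "hand": [-1,-1,-1,-1]}}

```text
clock: 12.6
position: [0.5054, 0.2465, 0.1597]
ee_rot: [-0.002, 0.472, 0.881, -0.002]
contact_force: [-0.0, 0.0, -1.9]
width: 0.0354
gripper_force: 50.5
```

Emit:
{"name": "apply_moves", "arguments": {"xyz": [[-0.06,-0.055,0],[-0.12,-0.11,0],[-0.14,-0.128,0],[-0.14,-0.128,0],[-0.14,-0.128,0],[-0.14,-0.128,0],[-0.11,-0.1,0],[-0.07,-0.061,0]], "rot": [[0,0,0],[0,0,0],[0,0,0],[0,0,0],[0,0,0],[0,0,0],[0,0,0],[0,0,0]], "hand": [-1,-1,-1,-1,-1,-1,-1,-1]}}

```text
clock: 13.6
position: [0.4471, -0.1235, 0.1602]
ee_rot: [-0.002, 0.475, 0.88, -0.0]
contact_force: [-0.2, 0.6, -1.5]
width: 0.0353
gripper_force: 50.7
```

Emit:
{"name": "apply_moves", "arguments": {"xyz": [[0,0,0.04],[0,0,0.08],[0,0,0.06],[0,0,0.02],[0,0,0],[0,0,0]], "rot": [[0,0,0],[0,0,0],[0,0,0],[0,0,0],[0,0,0],[0,0,0]], "hand": [-1,-1,-1,-1,-1,-1]}}

```text
clock: 14.35
position: [0.4493, -0.1218, 0.1024]
ee_rot: [0.0, 0.474, 0.881, 0.0]
contact_force: [-0.5, 0.5, -2.6]
width: 0.035
gripper_force: 50.6
```

Run:
```python
from h import *
plan(.4474,-.1224,.1,123.4); s,M=tool(); p=s['position']
# predicted thermo wire (held) over picture
d=-M[:,0]; h=np.degrees(np.arctan2(d[1],d[0]))
g=[]
for n,win in(('top',(340,120,500,240)),('scene',(30,190,230,340))):
    im=grab(n,n+'5'); a=cv2.resize(im['pixels'][:,:,::-1],None,fx=3,fy=3,interpolation=cv2.INTER_CUBIC)
    for P in wires('thermo',p[0],p[1],h): poly(a,im,P+[0,0,p[2]-.0068],(255,255,0),3)
    for P in wires('mould',.5905,-.339,123.4): poly(a,im,P,(0,255,0),3)
    x0,y0,x1,y1=[v*3 for v in win]; g.append(cv2.resize(a[y0:y1,x0:x1],(400,300)) if n=='scene' else cv2.resize(a[y0:y1,x0:x1],(400,300)))
cv2.imwrite('pics/v5.png',cv2.resize(np.hstack(g),(800,300)))
```

```text
t 14.35 pos [ 0.4493 -0.1218  0.1024] yaw 123.44
total rot shares [0.    0.001 0.001] then xyz shares after turn [ 0.002 -0.006  0.008]
```

View pics/v5.png

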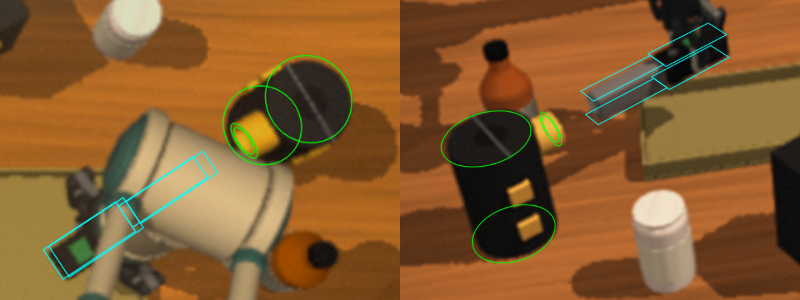

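The overlay agrees with the held thermometer in both views. The lens at scene crop (588,108) lines up with the tube mouth at (552,127). I'll trim slightly and hold.

Emit:
{"name": "apply_moves", "arguments": {"xyz": [[0.002,-0.006,0.008],[0,0,0],[0,0,0],[0,0,0],[0,0,0],[0,0,0],[0,0,0],[0,0,0]], "rot": [[0,0,0],[0,0,0],[0,0,0],[0,0,0],[0,0,0],[0,0,0],[0,0,0],[0,0,0]], "hand": [-1,-1,-1,-1,-1,-1,-1,-1]}}

```text
clock: 15.45
position: [0.447, -0.1224, 0.0996]
ee_rot: [0.0, 0.474, 0.881, -0.0]
contact_force: [-0.9, -0.9, -2.3]
width: 0.0356
gripper_force: 50.6
```

Emit:
{"name": "apply_moves", "arguments": {"xyz": [[0,0,0],[0,0,0],[0,0,0],[0,0,0],[0,0,0],[0,0,0],[0,0,0],[0,0,0]], "rot": [[0,0,0],[0,0,0],[0,0,0],[0,0,0],[0,0,0],[0,0,0],[0,0,0],[0,0,0]], "hand": [-1,-1,-1,-1,-1,-1,-1,-1]}}

```text
clock: 16.45
position: [0.447, -0.1224, 0.0996]
ee_rot: [0.0, 0.474, 0.881, -0.0]
contact_force: [-0.1, 0.1, -2.3]
width: 0.0354
gripper_force: 50.6
```

Run:
```python
from h import *
s,M=tool(); p=s['position']; print(p,M.round(3)); h=np.degrees(np.arctan2(-M[1,0],-M[0,0]))
# scene view: is the held thermometer where predicted, vs the mould's bias?
im=grab('scene','scene6'); k=8; a=cv2.resize(im['pixels'][:,:,::-1],None,fx=k,fy=k,interpolation=cv2.INTER_CUBIC)
for P in wires('thermo',p[0],p[1],h): poly(a,im,P+[0,0,p[2]-.0068],(255,255,0),k)
for P in wires('mould',.5905,-.339,123.4)[2:3]: poly(a,im,P,(0,255,0),k)
x0,y0,x1,y1=[v*k for v in(92,196,192,270)]; cv2.imwrite('pics/v6.png',a[y0:y1,x0:x1])
```

```text
[ 0.44699932 -0.12239951  0.09957582] [[-0.551  0.835 -0.   ]
 [ 0.835  0.551 -0.   ]
 [-0.    -0.    -1.   ]]
```

View pics/v6.png

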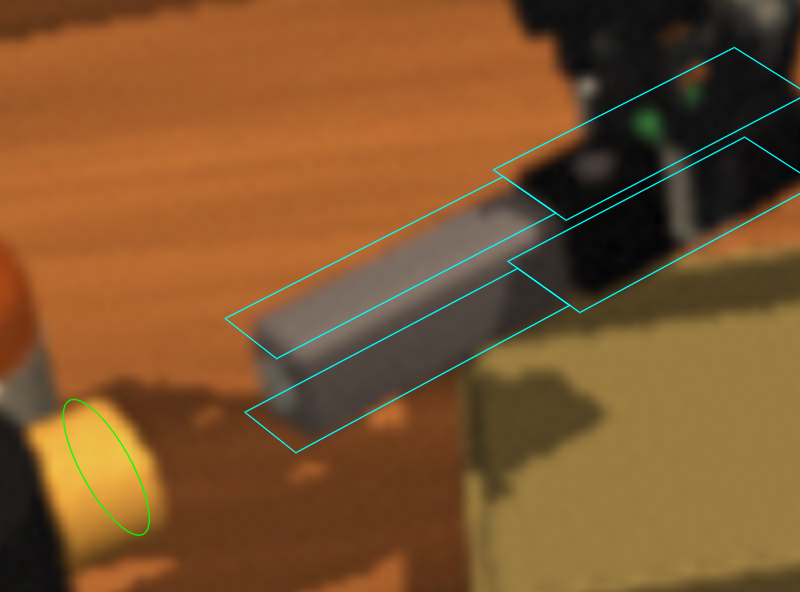

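Both the nose tip and the tube mouth sit about 20 px (8x) right of their wires, which is the same camera bias, so the relative aim is good. I'll hold a little longer and then carry it to the tray.

Emit:
{"name": "apply_moves", "arguments": {"xyz": [[0,0,0],[0,0,0],[0,0,0],[0,0,0],[0,0,0],[0,0,0],[0,0,0],[0,0,0]], "rot": [[0,0,0],[0,0,0],[0,0,0],[0,0,0],[0,0,0],[0,0,0],[0,0,0],[0,0,0]], "hand": [-1,-1,-1,-1,-1,-1,-1,-1]}}

```text
clock: 17.5
position: [0.447, -0.1224, 0.0996]
ee_rot: [0.0, 0.474, 0.881, -0.0]
contact_force: [0.7, -0.3, -2.3]
width: 0.0351
gripper_force: 50.6
```

Emit:
{"name": "apply_moves", "arguments": {"xyz": [[0.05,0,0],[0.1,0,0],[0.1,0,0],[0.05,0,0],[0,0,0]], "rot": [[0,0,0],[0,0,0],[0,0,0],[0,0,0],[0,0,0]], "hand": [-1,-1,-1,-1,-1]}}

```text
clock: 18.12
position: [0.3967, -0.0465, 0.0997]
ee_rot: [0.0, 0.473, 0.881, -0.0]
contact_force: [-0.2, -0.0, -1.7]
width: 0.0355
gripper_force: 50.6
```

```bash
python3 -c "
from h import *
plan(.4505,-.022,.0125,90.9)"
```

```text
t 18.12 pos [ 0.3967 -0.0465  0.0997] yaw 123.51
total rot shares [-0.     0.     0.543] then xyz shares after turn [0.079 0.18  0.291]
```

Emit:
{"name": "apply_moves", "arguments": {"xyz": [[0,0,0],[0,0,0],[0,0,0],[0,0,0],[0.03,0.06,0],[0.03,0.08,0],[0.019,0.04,0],[0,0,0]], "rot": [[0,0,0.1],[0,0,0.17],[0,0,0.17],[0,0,0.103],[0,0,0],[0,0,0],[0,0,0],[0,0,0]], "hand": [-1,-1,-1,-1,-1,-1,-1,-1]}}

```text
clock: 19.12
position: [0.4525, -0.0225, 0.0995]
ee_rot: [0.0, 0.701, 0.713, 0.0]
contact_force: [-0.2, -0.8, -1.9]
width: 0.0348
gripper_force: 50.7
```

Emit:
{"name": "apply_moves", "arguments": {"xyz": [[0,0,0.04],[0,0,0.07],[0,0,0.07],[0,0,0.05],[0,0,0.03],[0,0,0.02],[0,0,0],[0,0,0]], "rot": [[0,0,0],[0,0,0],[0,0,0],[0,0,0],[0,0,0],[0,0,0],[0,0,0],[0,0,0]], "hand": [-1,-1,-1,-1,-1,-1,-1,-1]}}

```text
clock: 20.12
position: [0.4515, -0.0229, 0.016]
ee_rot: [0.0, 0.702, 0.712, 0.0]
contact_force: [0.5, 0.4, -2.1]
width: 0.0352
gripper_force: 50.7
```

```bash
python3 -c "
from h import *
plan(.4505,-.022,.0125,90.9)"
```

```text
t 20.12 pos [ 0.4515 -0.0229  0.016 ] yaw 90.83
total rot shares [ 0.001  0.    -0.001] then xyz shares after turn [ 0.003 -0.003  0.012]
```

Emit:
{"name": "apply_moves", "arguments": {"xyz": [[0,0,0.007],[0,0,0.007],[0,0,0],[0,0,0]], "rot": [[0,0,0],[0,0,0],[0,0,0],[0,0,0]], "hand": [-1,-1,-1,-1]}}

```text
clock: 20.62
position: [0.4513, -0.0228, 0.0119]
ee_rot: [0.0, 0.702, 0.712, 0.0]
contact_force: [-1.4, 0.9, 5.0]
width: 0.0355
gripper_force: 51.7
```

Emit:
{"name": "apply_moves", "arguments": {"xyz": [[0,0,0],[0,0,0],[0,0,0],[0,0,0],[0,0,0],[0,0,0]], "rot": [[0,0,0],[0,0,0],[0,0,0],[0,0,0],[0,0,0],[0,0,0]], "hand": [-0.1,0.1,0.4,0.8,1,1]}}

```text
clock: 21.38
position: [0.4511, -0.0228, 0.0114]
ee_rot: [0.0, 0.702, 0.712, -0.0]
contact_force: [-0.5, -1.0, 0.2]
width: 0.0852
gripper_force: 0.0
```

Emit:
{"name": "apply_moves", "arguments": {"xyz": [[0,0,-0.06],[0,0,-0.15],[0,0,-0.18],[0,0,-0.18],[0.15,-0.1,0],[0.15,-0.1,0],[0.1,-0.1,0],[0,0,0]], "rot": [[0,0,0],[0,0,0],[0,0,0],[0,0,0],[0,0,0],[0,0,0],[0,0,0],[0,0,0]], "hand": [1,1,1,1,1,1,1,1]}}

```text
clock: 22.38
position: [0.3566, 0.0973, 0.1823]
ee_rot: [-0.001, 0.701, 0.713, -0.0]
contact_force: [1.0, -0.4, -0.0]
width: 0.0855
gripper_force: 0.0
```

Run:
```python
from h import *
im=grab('top','top7'); im2=grab('scene','scene7')
cv2.imwrite('pics/v7.png',np.hstack([cv2.resize(im['pixels'][100:270,120:500,::-1],(500,224)),cv2.resize(im2['pixels'][220:300,120:280,::-1],(300,224))]))
```

```text
(no output)
```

View pics/v7.png

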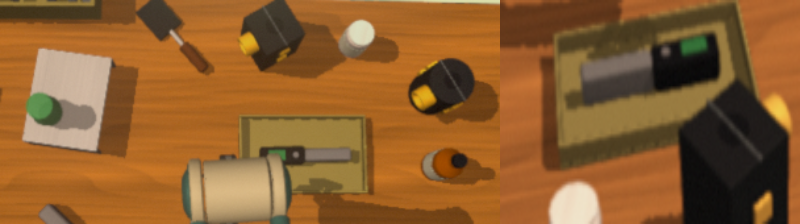

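The thermometer lies flat, centred in the tray (tip at (350,155)), the gripper is clear of it, and the bystanders are unmoved.

```bash
python3 -c "
from rig import job
print(job.sign_off())"
```

```text
the job is handed in; nothing more can be done
None
```

The job is handed in: I drew the thermometer out by its nose, regripped it by the handle, held it aimed about 5 cm from the round mould's sight tube for about 3 s, then laid it flat in the olive tray and released it; I saw no contact with either mould and no bystander moved, but sign-off returned no verdict.

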